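# Seat the carving head on its ball stand and latch it

### The job

Mount the carving head (with the wooden blank on top) on the ball stand: lower its socket over the ball and press it fully home until its flange lies flat on the round plate, then press the red latch lever all the way down so that the head stays locked on, and let go. Go gently: press the head onto the stand, and press the lever, with less than 30 N, keep the lever up until the head is on the stand, and leave the other things on the bench where they are.

Things in the scene. Friction and masses are not known exactly. Their poses are not given: they have to be found in the camera images.
- head: Carving head, loose, 0.36 to 0.56 kg, upright on the bench. Origin: centre of its flat underside, on the socket's axis; z up, +x towards the latch lever. Green flange 8 mm thick, x -40 to 60, y -38 to 38 mm; dark steel cup 45 mm across in its middle; a green disc 49 mm across at 41.5 to 47 mm up; on it a square dark-wood blank. May be mounted any way round.
- blank (a point): Centre of the dark-wood blank, the place to grip: 36 x 36 mm, sides along the head's x and y, 47 to 82 mm above the head's underside (this point at 64.5 mm). Grip its y sides, so that the lever stays clear of the fingers.
- socket (a point): Centre of the socket's ceiling, 41.5 mm above the head's underside. The cup is open below: mouth 46 mm wide, narrowing to 33 mm at 12 mm up. In it two spring pawls resist the ball: it meets them when the head is about 13 mm too high, and 9 to 13 N of push (weight of the head included) is needed to snap past; then the flange meets the plate. Stopping at the first resistance is not home.
- hinge (a point): Hinge of the latch lever, at x 26, z 26 mm of the head; axis along the head's y. The lever carries a jaw that swings under the ball, so it closes only if the ball is fully home.
- stand: Ball stand bolted to the bench, blue foot 116 mm across. Origin: centre of the foot's underside, on the vertical axis of the ball; z up. A steel column carries a round aluminium plate 124 mm across and a 30 mm steel ball on a 12 mm neck, the ball's centre 26 mm above the plate's top.
- stand_axis (a point): Point on the stand's axis, 12 mm above the bench. The column's height differs each time and is not measured: the plate's top is 61 to 87 mm above the bench (the ball's top 102 to 128 mm). Plate and ball ride on a stiff cushion spring (5 N per mm). Mounted, the head's underside lies on the plate's top.
- post (a joint): Cushion of the stand, m: plate and ball sink by 1 mm per 5 N; about -0.001 empty, -0.002 with the head resting on it, -0.005 with a further 15 N; below -0.0082 it is overloaded. It does not tell the column's height.
- latch (a joint): Angle of the latch lever: 0 = fully up (open), 0.8 = fully down (locked, hard stop). It starts at 0 to 0.12. A stiff hinge (0.14 N m, so 3 to 6 N at the pad) keeps it where it is left; pressing down on the pad increases it. The pad swings outwards as it goes down.
- latch_pad: Red pad 22 x 22 x 7 mm at the end of the latch lever, origin at the centre of its top face, 45 mm along the lever from the hinge and 8 mm above its line: in the head's frame x 52, z 64 mm with the lever up (0), x 71, z 34 mm with it down (0.8). The lever is level when down. Press here from above with closed fingers.
- primer_can: Bystander: black and grey spray can, 66 mm across, 170 mm tall; origin under its centre.
- yellow_can: Bystander: yellow spray can, 60 mm across, 150 mm tall; origin under its centre.
- tumbler: Bystander: steel tumbler, 84 mm across, 140 mm tall; origin under its centre.
- carton: Bystander: small cardboard carton 70 x 120 x 100 mm; origin under its centre.
- sanding_block: Bystander: cork sanding block 100 x 60 x 28 mm; origin under its centre.
- wrench: Bystander: steel hand wrench about 160 mm long, lying; origin under its centre.
- mixing_cup: Bystander: orange mixing cup, 52 mm across, 45 mm tall; origin under its centre.
Not all that is in view belongs to the job. Leave any pink or purple look-alike of the head alone.

How it is judged:
By the outcome, as a careful person would: the job done as asked, in the order asked, and still so for the second after the job is handed in, with the robot touching nothing.
It also fails if it takes over 64 s, if anything falls off the work surface, if the arm or the gripper's body presses on something with over 40 N, if the wrist force passes 120 N, or if a joint passes its speed limit or range.

### The arm

A 6-joint arm with a two-finger parallel gripper is mounted at the origin on the work surface. World frame = base frame: x ahead of the robot, y to its left, z up, the work surface at z = 0. Lengths are in m, angles in rad, forces in N, time in s.
With the tool pointing down it reaches from about 0.275 to 0.825 m from the base axis. Payload 4.9 kg.
Tool frame: the origin (TCP) lies midway between the tips of the shut fingers; the grasp point (between the pads) lies 19 mm behind it (bot.grip_depth is the distance from the TCP to the grasp point, in m); z points along the fingers, y is the line along which they close (so a half turn about z gives the same grasp; the last joint's range is limited). The gripper opens to 85 mm and grips with 20 to 120 N. Pads are 22 mm wide; open, the fingers measure 114 mm over their backs; the gripper's body (76 mm by 85 mm) begins 54 mm behind the grasp point. The pads swing forward as they close: fully open they stand 13 mm farther back than shut.
Start: joints at [0.971, 0.326, -0.193, 1.052, 0, 1.437], TCP at [0.247, 0.491, 0.202] pointing down, gripper open.
Joint ranges: [-2.65, 2.65], [-0.97, 1.79], [-1.3, 1.35], [-1.93, 2.1], [-1.47, 1.37], [-3.14, 3.14]. Speed limits (rad/s): [2.57, 2.57, 3.14, 3.14, 3.14, 3.14].

### API

Orientations are given as a unit quaternion [w, x, y, z].
In Python, from cell import bot gives the robot as it stands. Calls block until the motion is done:
- bot.move_pose(position, orientation): joint-space move of the TCP to a pose.
- bot.move_linear(position, speed=0.15, rotation=None, until_force=None): straight line of the TCP; rotation=None keeps the orientation; speed is the mean speed in m/s. With until_force (N) it stops when the force on the tool has changed by that much, and returns True; else False.
- bot.goto_joints(angles): joint-space move.
- bot.set_gripper(opening, grasp_force=None): opening from 0.0 (shut) to 1.0 (fully open); grasp_force is the grip in N (None keeps the last); returns when the fingers have stopped.
- bot.wait(seconds).
- bot.solve_ik(position, orientation): joint angles nearest the present ones, or None.
- bot.camera(name): name is "scene" or "top" or "wrist"; returns the picture (420x560x3 uint8, red, green, blue); there is no depth.
- bot.calibration(name): a dict with "mtx" (3x3 intrinsics, pixels), "extrinsics" (4x4, takes a point from world to camera coordinates); the wrist camera has in their place "hand_eye" (4x4, takes a point from camera to tool coordinates, whose origin is the TCP and whose axes are the flange's). Camera axes: x right, y down, z forward; pixel columns grow to the right and rows downward; lengths in m; the calibration is good to about 2 mm. The wrist camera is an equidistant fisheye: a pixel r from the principal point sees the ray r / f radians off the axis. A picture is of the moment at which its call begins: read the wrist's pose just before it. calibration takes no time and is no camera call.
A pose or a line that the arm cannot do raises bot.PlanningError and nothing moves.
- bot.close_job(): hands the job in; it is judged then, once.
Trained networks look in the newest picture that a camera, given by its name, has taken for a name from the list of things; names that differ only in an ending like _2 or _b are one class to them, and where a whole thing is asked for, a point or a joint stands for the part that bears it (a point fixed in the world has none). Each returns a list of dicts, best first, with "confidence" (0 to 1); they miss things now and then, are a little off and sometimes report something else, mostly with a low value. They report only what shows in the picture. A call takes as long as a camera call. They do not tell look-alikes from the thing itself.
- bot.search_frame(camera, thing): "bbox" ([left, top, width, height] in pixels, round what is visible of it).
Readings, each from a call of its own:
- bot.read_clock(): time.
- bot.read_joint_positions(): joint angles.
- bot.read_joint_vel(): joint speeds.
- bot.read_joint_efforts(): joint torques, N m.
- bot.read_position(): TCP position.
- bot.read_tool_rot(): TCP orientation.
- bot.read_ft_force(): force on the tool from outside, world axes, zero at the start.
- bot.read_moment(): the same for the moment, N m.
- bot.read_gripper_width(): opening from 0.0 (shut) to 1.0 (fully open).
- bot.read_finger_force(): force on a finger pad.
Only numpy, scipy, OpenCV 4.12 (cv2) and the standard library are available. Lean on these libraries where they do the work, as an engineer would, in place of code of your own. Each camera call takes 0.05 s, during which the arm holds its last target. There are 200 camera calls.

## Working session

There is one attempt and no reset: what is moved stays moved. The work goes in short steps, each a Python script; the robot and the scene stay as the last script left them, time stands still between calls to the robot, and variables do not carry over. Pictures are saved under pics/ and viewed, at most 10 in all, crops included, and the job is handed in when it is done.

```bash
mkdir -p pics; ls; python3 - <<'E'
from cell import bot
import cv2,numpy as np
for n in ("scene","top"):
    im=bot.camera(n); cv2.imwrite(f"pics/{n}0.png",im[:,:,::-1])
    c=bot.calibration(n); print(n,np.round(c["mtx"],1).tolist(),np.round(c["extrinsics"],4).tolist())
    for t in ("head","blank","stand","latch_pad","socket","primer_can","yellow_can","tumbler","carton","sanding_block","wrench","mixing_cup"):
        print(t,[(np.round(d["bbox"]).tolist(),round(d["confidence"],2)) for d in bot.search_frame(n,t)])
print(bot.read_clock(),bot.read_tool_rot(),bot.calibration("wrist"))
E
```

```text
pics
scene [[488.8, 0.0, 287.4], [0.0, 488.8, 210.4], [0.0, 0.0, 1.0]] [[-0.5822, 0.8131, 0.0061, 0.299], [0.6293, 0.4554, -0.6298, -0.2691], [-0.5149, -0.3628, -0.7767, 1.6434], [0.0, 0.0, 0.0, 1.0]]
head [([181.0, 178.0, 42.0, 39.0], 0.94), ([169.0, 226.0, 41.0, 38.0], 0.8), ([217.0, 200.0, 47.0, 41.0], 0.73), ([248.0, 166.0, 38.0, 38.0], 0.67), ([251.0, 130.0, 40.0, 34.0], 0.67)]
blank [([250.0, 165.0, 39.0, 42.0], 0.9), ([250.0, 131.0, 38.0, 31.0], 0.85), ([219.0, 199.0, 39.0, 42.0], 0.77), ([171.0, 226.0, 44.0, 38.0], 0.77), ([180.0, 177.0, 38.0, 41.0], 0.7), ([196.0, 97.0, 28.0, 57.0], 0.7)]
stand [([291.0, 226.0, 46.0, 54.0], 0.63)]
latch_pad [([194.0, 271.0, 64.0, 30.0], 0.48), ([204.0, 225.0, 5.0, 13.0], 0.4), ([251.0, 129.0, 11.0, 10.0], 0.39)]
socket [([246.0, 163.0, 40.0, 44.0], 0.95), ([182.0, 177.0, 39.0, 41.0], 0.94), ([171.0, 228.0, 43.0, 34.0], 0.89), ([216.0, 200.0, 49.0, 41.0], 0.87), ([252.0, 132.0, 37.0, 27.0], 0.61)]
primer_can [([196.0, 98.0, 29.0, 57.0], 0.72), ([362.0, 300.0, 40.0, 53.0], 0.26), ([218.0, 201.0, 45.0, 42.0], 0.25)]
yellow_can [([125.0, 152.0, 
[... 1484 characters left out ...]
0, 32.0, 41.0], 0.68)]
wrench [([288.0, 105.0, 32.0, 49.0], 0.82)]
mixing_cup [([444.0, 212.0, 23.0, 22.0], 0.6)]
1.3 [-7.90475957e-06  2.30803946e-01  9.73000277e-01 -8.25882984e-06] {'mtx': array([[325.1922621 ,   0.        , 285.19054175],
       [  0.        , 325.1922621 , 208.98842605],
       [  0.        ,   0.        ,   1.        ]]), 'hand_eye': array([[ 2.47326965e-04, -9.44576465e-01, -3.28291395e-01,
         8.63444577e-02],
       [ 9.99999861e-01,  3.86716820e-04, -3.59304806e-04,
         2.59618427e-05],
       [ 4.66346667e-04, -3.28291260e-01,  9.44576429e-01,
        -1.71766769e-01],
       [ 0.00000000e+00,  0.00000000e+00,  0.00000000e+00,
         1.00000000e+00]])}
```

```bash
python3 - <<'E'
import cv2
a=cv2.imread("pics/top0.png")[90:320,210:480]; cv2.imwrite("pics/topc.png",cv2.resize(a,(700,596),interpolation=cv2.INTER_CUBIC))
a=cv2.imread("pics/scene0.png")[90:310,110:350]; cv2.imwrite("pics/scenec.png",cv2.resize(a,(650,596),interpolation=cv2.INTER_CUBIC))
E
```

```text
(no output)
```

View pics/topc.png

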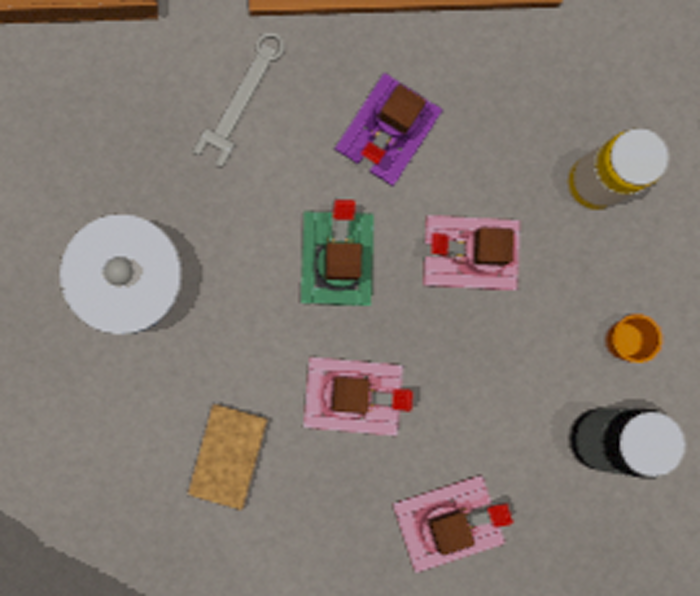

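View pics/scenec.png

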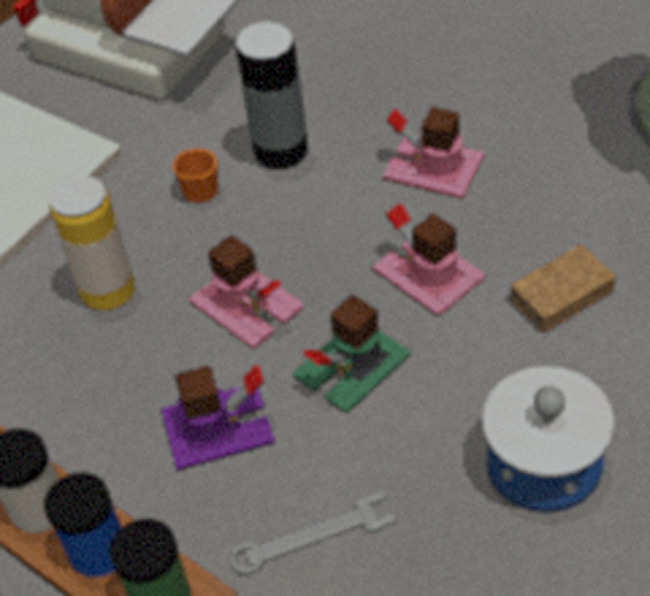

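The real (green) head is at crop (337,258), top-image pixel (340,190), with its lever pointing up in the image (world +x). The stand's ball is at crop (120,270), pixel (256,194). All neighbouring heads are pink or purple.

```bash
cat > h.py <<'E'
from cell import bot
import cv2,numpy as np
from scipy.spatial.transform import Rotation as R
def rot(q): return R.from_quat(np.roll(q,-1)).as_matrix()
def quat(yaw):  # tool down, tool x along world yaw
    c,s=np.cos(yaw),np.sin(yaw); return np.roll(R.from_matrix(np.array([[c,s,0],[s,-c,0],[0,0,-1.]])).as_quat(),1)
def ray(cam,uv,pose=None):
    c=bot.calibration(cam);K=c["mtx"];d=np.array([(uv[0]-K[0,2])/K[0,0],(uv[1]-K[1,2])/K[1,1],1.])
    if cam!="wrist":
        E=c["extrinsics"]; return -E[:3,:3].T@E[:3,3],E[:3,:3].T@d
    th=np.hypot(d[0],d[1]); d=np.array([*(d[:2]/max(th,1e-9)*np.sin(th)),np.cos(th)])
    H=c["hand_eye"];p,Q=pose; return p+Q@H[:3,3],Q@H[:3,:3]@d
def atz(cam,uv,z,pose=None):
    o,d=ray(cam,uv,pose); return (o+d*(z-o[2])/d[2])[:2]
def tri(rays):
    A=[];b=[]
    for o,d in rays:
        d=d/np.linalg.norm(d);P=np.eye(3)-np.outer(d,d);A.append(P);b.append(P@o)
    return np.linalg.lstsq(np.vstack(A),np.hstack(b),rcond=None)[0]
def pose(): return np.array(bot.read_position()),rot(bot.read_tool_rot())
def green(im):
    h=cv2.cvtColor(im,cv2.COLOR_RGB2HSV); return cv2.inRange(h,(60,80,40),(90,255,255))
def snap(name):
    p=pose(); im=bot.camera("wrist"); cv2.imwrite(f"pics/{name}.png",im[:,:,::-1]); return p,im
E
python3 - <<'E'
from h import *
print("ball",tri([ray("top",(256.3,194.1)),ray("scene",(312.7,238.4))]))
f=lambda x,y:(210+x/2.593,90+y/2.593)
for c in [(303,212),(372,212),(372,304),(301,304)]: print("corner",atz("top",f(*c),.008))
print("blank",tri([ray("top",f(344,260)),ray("scene",(110+355/2.708,90+318/2.708))]))
print("stand z.08",atz("top",f(120,272),.08))
y=0.0
for p in [(0.60,-.12,.30),(0.6,.06,.3)]:
  for yaw in (0,np.pi): print(p,yaw,bot.solve_ik(p,quat(yaw)))
E
```

```text
ball [0.56122998 0.11089352 0.10135329]
corner [ 0.6292639 -0.0834086]
corner [ 0.62722728 -0.15803387]
corner [ 0.5273506  -0.15449087]
corner [ 0.52935803 -0.07810025]
blank [ 0.56868401 -0.11853114  0.06834045]
stand z.08 [0.56181815 0.11159799]
(0.6, -0.12, 0.3) 0 [-0.31797208  0.40792409  0.17493004  1.33780227  0.          2.82362057]
(0.6, -0.12, 0.3) 3.141592653589793 [-0.31797208  0.40792409  0.17493004  1.33780227  0.         -0.31797208]
(0.6, 0.06, 0.3) 0 [-0.02269437  0.3895161   0.14741647  1.3286967   0.          3.11889829]
(0.6, 0.06, 0.3) 3.141592653589793 [-0.02269437  0.3895161   0.14741647  1.3286967   0.         -0.02269437]
```

```bash
python3 - <<'E'
from h import *
bot.move_pose([.561,.111,.27],quat(np.pi)); P2,im2=snap("w_stand")
bot.move_pose([.569,-.118,.22],quat(np.pi)); P1,im1=snap("w_head")
print(bot.read_clock(),P1[0],P2[0])
np.savez("poses.npz",p1=P1[0],r1=P1[1],p2=P2[0],r2=P2[1])
g=green(im1); n,l,s,c=cv2.connectedComponentsWithStats(g); print(s[1:][s[1:,4]>100],c[1:][s[1:,4]>100])
cv2.imwrite("pics/both.png",np.hstack([im1[:,:,::-1],im2[:,:,::-1]])[:, :][::1])
a=np.hstack([im1,im2])[:,:,::-1]; cv2.imwrite("pics/both.png",cv2.resize(a,(800,300)))
E
```

```text
4.1417 [ 0.56926703 -0.11688566  0.22033672] [0.56067527 0.1118039  0.26989662]
[[ 253  136   66   82 2537]
 [ 272  156   29    8  138]] [[283.99329917 174.0374458 ]
 [285.99275362 159.94202899]]
```

View pics/w_head.png

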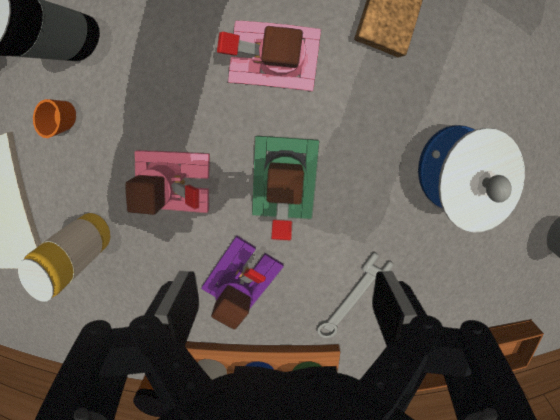

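View pics/w_stand.png

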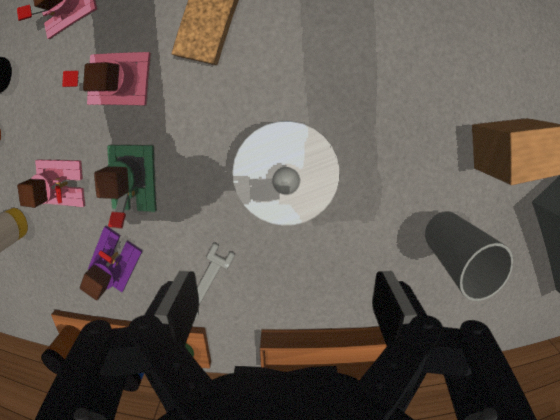

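Wrist views. In w_head the green flange has corners at about (254,136), (319,138), (313,218) and (252,217), and the blank's top is at (285,184). In w_stand the plate spans 233–339 × 122–225 and the ball is at (286,180). The area around the head is clear.

```bash
python3 - <<'E'
from h import *
d=np.load("poses.npz");P1=(d["p1"],d["r1"]);P2=(d["p2"],d["r2"])
im=cv2.imread("pics/w_head.png")[:,:,::-1].copy(); g=green(im)
# flange outline -> world at z=.008
ys,xs=np.nonzero(g[130:225,245:325]); pts=np.array([atz("wrist",(x+245,y+130),.008,P1) for x,y in zip(xs,ys)],np.float32)
r=cv2.minAreaRect(pts); print("rect",r)
cs=[atz("wrist",c,.008,P1) for c in [(254,136),(319,138),(313,218),(252,217)]]; print(np.round(cs,4))
# blank: dark-brown top face
hsv=cv2.cvtColor(im,cv2.COLOR_RGB2HSV); b=cv2.inRange(hsv,(0,70,20),(14,220,130))[155:210,255:315]
n,l,s,c=cv2.connectedComponentsWithStats(b);k=1+s[1:,4].argmax();print(s[k],c[k]+[255,155])
print("blank top",atz("wrist",(285,189),.082,P1))
im=cv2.imread("pics/w_stand.png")[:,:,::-1].copy(); hsv=cv2.cvtColor(im,cv2.COLOR_RGB2HSV)
m=cv2.inRange(hsv,(0,0,165),(180,40,255)); m[:, :215]=0;m[:,360:]=0;m[240:]=0
n,l,s,_=cv2.connectedComponentsWithStats(m);k=1+s[1:,4].argmax();print(s[k])
ys,xs=np.nonzero(l==k);hull=cv2.convexHull(np.c_[xs,ys].astype(np.int32))[:,0]
for z in (.061,.07,.08,.087):
    q=np.array([atz("wrist",u,z,P2) for u in hull],np.float32); print(z,cv2.minEnclosingCircle(q))
print("ball",tri([ray("top",(256.3,194.1)),ray("scene",(312.7,238.4)),ray("wrist",(286,180),P2)]))
for z in (.09,.1,.11): print(z,atz("wrist",(286,180),z,P2))
E
```

```text
rect ((0.5767553448677063, -0.11761429905891418), (0.07471929490566254, 0.09830339252948761), 86.1161880493164)
[[ 0.5253 -0.1531]
 [ 0.5276 -0.0762]
 [ 0.6287 -0.0809]
 [ 0.6274 -0.1581]]
[  12    9   36   40 1258] [284.76232114 183.78060413]
blank top [ 0.56993842 -0.11635549]
[ 233  122  106  103 6893]
0.061 ((0.5633543133735657, 0.11322181671857834), 0.06446142494678497)
0.07 ((0.5611438155174255, 0.11300434917211533), 0.0628952831029892)
0.08 ((0.558814287185669, 0.11298691481351852), 0.06120586395263672)
0.087 ((0.5571836829185486, 0.11297503113746643), 0.0600232258439064)
ball [0.56067986 0.11166754 0.10066508]
0.09 [0.56243077 0.11337945]
0.1 [0.55993225 0.11335065]
0.11 [0.55743373 0.11332184]
```

Stand axis is at about (0.560, 0.112) with the plate at roughly 0.075 m. Head origin is at about (0.568, -0.117), yaw about -0.05. Two cameras agree on both, so I'll pick it up.

```bash
python3 - <<'E'
from h import *
yaw=-.05; q=quat(np.pi+yaw); hx,hy=.5685,-.117
bot.move_pose([hx,hy,.16],q); bot.set_gripper(.8,80)
print("down hit:",bot.move_linear([hx,hy,.051],.1,until_force=8), bot.read_position())
print("f0",bot.read_ft_force())
bot.set_gripper(0,80); print("w",bot.read_gripper_width(),bot.read_finger_force(),bot.read_ft_force(),bot.read_position())
bot.move_linear([hx,hy,.21],.1); print("lift",bot.read_ft_force(),bot.read_gripper_width(),bot.read_position(),bot.read_clock())
bot.camera("scene");p,im=snap("w_lift"); cv2.imwrite("pics/lift.png",np.hstack([im[60:400,100:460,::-1],bot.camera("scene")[60:400,120:460,::-1]]))
E
```

```text
down hit: False [ 0.56910496 -0.11718898  0.05168368]
f0 [0.07121359 0.2974944  0.48888603]
w 0.0022742716605887014 25.032743870979175 [-2.04376838 17.81989085 29.5506871 ] [ 0.57293187 -0.11098438  0.05672879]
lift [-0.3909736  -0.1341433   0.22130597] 0.0010692227523773161 [ 0.56810522 -0.11685884  0.2093131 ] 8.4667
```

View pics/lift.png

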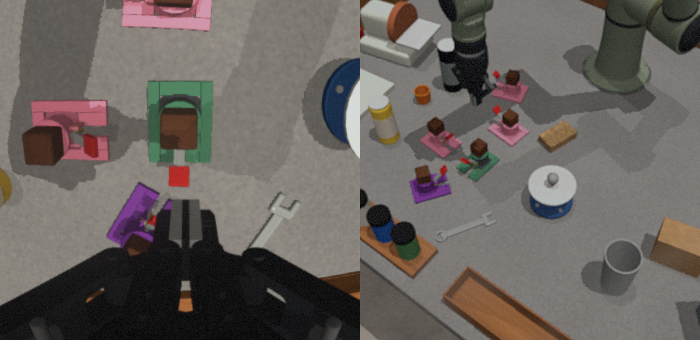

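The grasp missed: the fingers are fully shut and the head is still on the bench, apparently with its lever still up. Before retrying I'll check where the fingertips really are in the pictures against the calibration.

```bash
python3 - <<'E'
from h import *
p,Q=pose(); print(p,bot.read_tool_rot(), quat(np.pi-.05),bot.read_joint_positions())
ims={}
for n in("scene","top"):
    ims[n]=bot.camera(n); c=bot.calibration(n)
    for dz in (0,):
        X=c["extrinsics"][:3,:3]@p+c["extrinsics"][:3,3]; uv=(c["mtx"]@X)[:2]/X[2]; print(n,"tcp",uv)
    cv2.circle(ims[n],tuple(int(round(v)) for v in uv),3,(0,255,0),1)
c=bot.calibration("wrist");X=np.linalg.inv(c["hand_eye"])@[0,0,0,1];th=np.arctan2(np.hypot(X[0],X[1]),X[2]);K=c["mtx"]
print("wrist tcp",np.array([K[0,2],K[1,2]])+K[0,0]*th*X[:2]/np.hypot(X[0],X[1]))
P,im=snap("w_lift2"); g=green(im); n,l,s,_=cv2.connectedComponentsWithStats(g); k=1+s[1:,4].argmax(); print(s[k])
ys,xs=np.nonzero(l==k); print(cv2.minAreaRect(np.array([atz("wrist",u,.008,P) for u in zip(xs,ys)],np.float32)))
a=[cv2.resize(ims["scene"][60:260,130:330],(400,400)),cv2.resize(ims["top"][100:300,240:440],(400,400))]
cv2.imwrite("pics/dbg.png",np.hstack(a)[:,:,::-1])
E
```

```text
[ 0.56824257 -0.11690656  0.20953233] [-3.94243114e-04  2.49901266e-02  9.99687612e-01  1.26049294e-04] [0.         0.0249974  0.99968752 0.        ] [-3.30112442e-01  3.78462815e-01 -9.72250585e-02  1.09593625e+00
  3.58733844e-06 -2.80126983e-01]
scene tcp [237.48666414 171.96878818]
top tcp [347.77605535 184.26568459]
wrist tcp [284.17663003 251.53025303]
[ 248  141   65   81 2665]
((0.5776730179786682, -0.12363173067569733), (0.07457674294710159, 0.09845864772796631), 86.49959564208984)
```

View pics/dbg.png

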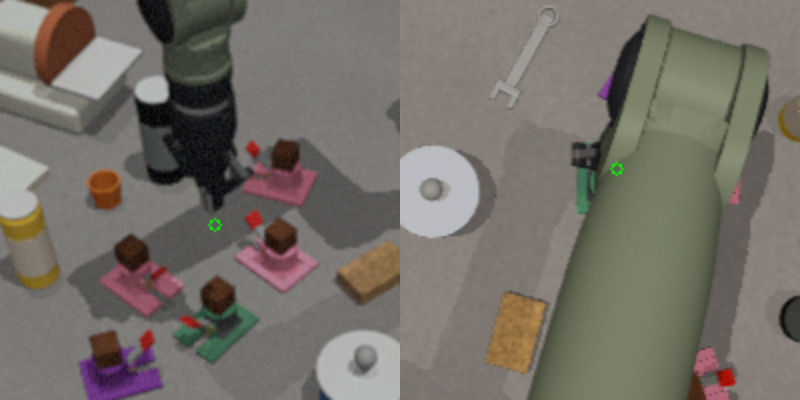

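The fingertips show about 10–30 mm higher than the claimed TCP in the scene view, so they only caught the top of the blank and slid off. The head shifted about 6 mm in -y. A light touch on the blank's top, known to be at 82 mm, will measure the tip offset.

```bash
python3 - <<'E'
from h import *
p,Q=pose(); t=tri([ray("scene",(236,163.5)),ray("wrist",(285,260),(p,Q))]); print("tip tri",t,"tool frame",Q.T@(t-p))
q=quat(np.pi-.055); x,y=.568,-.123
bot.move_pose([x,y,.14],q)
print(bot.move_linear([x,y,.04],.03,until_force=2.5),bot.read_position(),bot.read_ft_force())
z=bot.read_position()[2]; bot.move_linear([x,y,z+.04],.1); print(bot.read_clock())
print(bot.read_gripper_width()); bot.set_gripper(.8,80); print(bot.read_gripper_width())
E
```

```text
tip tri [ 0.56356    -0.11903551  0.2333098 ] tool frame [ 0.00474952 -0.00230782 -0.02349521]
True [ 0.56804698 -0.12301641  0.05343819] [-0.60069976  0.9595204   5.01027568]
12.2167
-0.0033342855695539277
0.8004376735825302
```

Contact came at a claimed TCP of z 0.0534, so the real tips sit about 28 mm behind the claimed TCP. The picture triangulation gave 23 mm. I'll compensate and grip again, with a force guard on the descent.

```bash
python3 - <<'E'
from h import *
x,y=.568,-.123; q=quat(np.pi-.055)
print("hit",bot.move_linear([x,y,.026],.08,until_force=6),bot.read_position(),bot.read_ft_force())
bot.set_gripper(0,80); print("w",bot.read_gripper_width()*85,bot.read_finger_force(),bot.read_ft_force(),bot.read_position())
if bot.read_gripper_width()>.2:
    bot.move_linear([x,y,.05],.05); print(bot.read_ft_force())
    bot.move_linear([x,y,.17],.15)
    print("lift",bot.read_ft_force(),bot.read_gripper_width()*85,bot.read_position(),bot.read_clock())
P,im=snap("w_lift3"); s=bot.camera("scene"); print(P[0])
cv2.imwrite("pics/lift3.png",np.hstack([im[60:400,100:460],cv2.resize(s[100:270,140:310],(340,340))])[:,:,::-1])
E
```

```text
hit False [ 0.56849512 -0.12317321  0.02646293] [-0.18864288 -0.11062993 -0.16292254]
w 34.57224562127594 80.05206942558289 [-0.50425624  0.0949385   4.66262902] [ 0.56855462 -0.12336036  0.02683118]
[ 0.12558106 -0.09146842 -6.2980152 ]
lift [-0.41685697  0.55588561 -7.11975027] 34.40390751916183 [ 0.56715087 -0.12270713  0.16887945] 15.8417
[ 0.56715087 -0.12270713  0.16887945]
```

View pics/lift3.png

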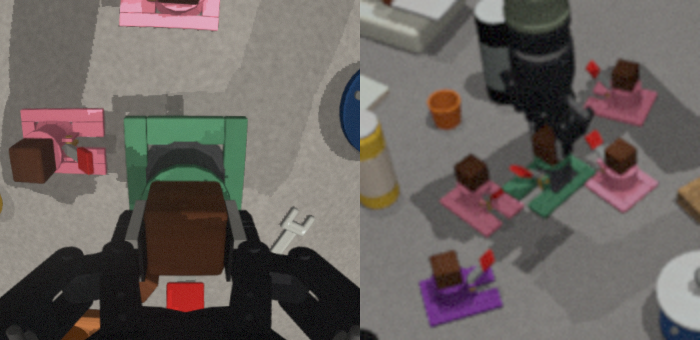

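The blank is firmly gripped at 34.5 mm, the flange is level and the lever is up and clear of the fingers (red pad at crop (185,295)). Now carry it over the stand and lower it.

```bash
python3 - <<'E'
from h import *
x,y=.560,.112; q=quat(np.pi-.055)
bot.move_linear([.568,-.123,.19],.15); bot.move_linear([x,y,.19],.2); bot.wait(.2)
print("above",bot.read_position(),bot.read_ft_force(),bot.read_clock())
print(bot.move_linear([x,y,.125],.05,until_force=4),bot.read_position(),bot.read_ft_force())
h=bot.move_linear([x,y,.095],.015,until_force=5); print("pawl",h,bot.read_position(),bot.read_ft_force(),bot.read_clock())
cv2.imwrite("pics/pawl.png",bot.camera("scene")[:,:,::-1])
E
```

```text
above [0.56014484 0.11110423 0.18998276] [ 0.72413783 -0.37415658 -6.30783387] 17.75
False [0.5603507  0.11202449 0.12542185] [-0.19249411 -0.30402624 -5.50061234]
pawl True [0.56020139 0.11241282 0.11445242] [ 1.68547735 -0.57206202  0.44618157] 20.125
```

Pawl contact is at TCP z 0.1145, right where expected. Now press through to home.

```bash
python3 - <<'E'
from h import *
x,y=.5602,.1124
for i in range(3):
    h=bot.move_linear([x,y,.085],.012,until_force=11 if i==0 else 4); p=bot.read_position();f=bot.read_ft_force(); print(h,p,f,bot.read_clock())
    if f[2]>9: break
    if p[2]<.104 and f[2]>7: break
P,im=snap("w_home"); s=bot.camera("scene")
cv2.imwrite("pics/home.png",np.hstack([im[60:400,100:460],cv2.resize(s[150:320,230:400],(340,340))])[:,:,::-1])
E
```

```text
True [0.55749318 0.11248644 0.10123639] [-2.85491058 -0.05318304  8.05179725] 21.35
```

View pics/home.png

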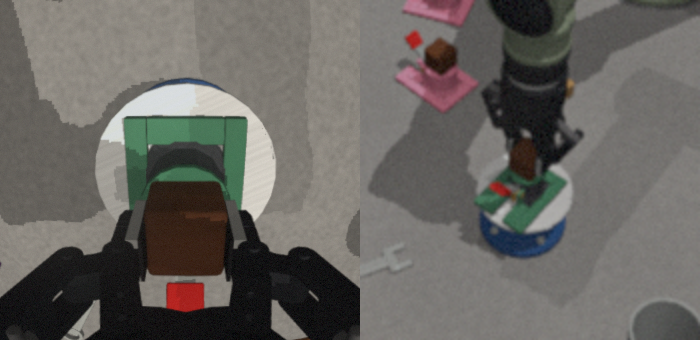

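It travelled 13.2 mm past the pawls and the flange looks flat on the plate. One slightly firmer push will show whether it is now stiff, meaning home.

```bash
python3 - <<'E'
from h import *
x,y=.5585,.1124
h=bot.move_linear([x,y,.09],.01,until_force=4); p=bot.read_position(); print(h,p,bot.read_ft_force())
bot.move_linear([x,y,p[2]+.0015],.02); print(bot.read_position(),bot.read_ft_force())
bot.set_gripper(.75); print(bot.read_position(),bot.read_ft_force())
bot.move_linear([x,y,.20],.12)
bot.move_pose([x-.02,y,.27],quat(np.pi-.055)); bot.set_gripper(0,40)
print(bot.read_clock(),bot.read_ft_force(), bot.read_position())
P,im=snap("w_rel"); np.savez("rel.npz",p=P[0],r=P[1])
g=green(im); n,l,s,_=cv2.connectedComponentsWithStats(g); k=1+s[1:,4].argmax(); ys,xs=np.nonzero(l==k)
for zt in (.083,.079): print(cv2.minAreaRect(np.array([atz("wrist",u,zt,P) for u in zip(xs,ys)],np.float32)))
h=cv2.cvtColor(im,cv2.COLOR_RGB2HSV); m=cv2.inRange(h,(0,180,100),(6,255,255))|cv2.inRange(h,(174,180,100),(180,255,255))
n,l,s,c=cv2.connectedComponentsWithStats(m)
for k in range(1,n):
    if s[k,4]>60: print("red",s[k],c[k],atz("wrist",c[k],.139,P))
cv2.imwrite("pics/rel.png",im[:,:,::-1])
E
```

```text
True [0.55750523 0.11248474 0.10104698] [-3.39412512  0.39013171  9.66771847]
[0.55759176 0.11246177 0.10224882] [-4.45721193  1.67774977  3.82742622]
[0.55877765 0.11226553 0.10240909] [ 0.6573756  -0.18123736 -0.29280241]
24.4917 [ 0.44584323 -0.32014869 -0.17925743] [0.53845925 0.11240128 0.26986262]
((0.5670047402381897, 0.11241361498832703), (0.07402602583169937, 0.09878901392221451), 86.15222930908203)Traceback (most recent call last):
  File "<stdin>", line 11, in <module>
  File "h.py", line 14, in atz
    o,d=ray(cam,uv,pose); return (o+d*(z-o[2])/d[2])[:2]
        ~~~^^^^^^^^^^^^^
  File "h.py", line 8, in ray
    c=bot.calibration(cam);K=c["mtx"];d=np.array([(uv[0]-K[0,2])/K[0,0],(uv[1]-K[1,2])/K[1,1],1.])
ValueError: time passes only in moves, steps and waits
```

Home: from here about 5 N per mm, which is the cushion's stiffness, and the head is released. Now locate the pad numerically from the saved picture, then press it along its arc.

```bash
python3 - <<'E'
from h import *
d=np.load("rel.npz");P=(d["p"],d["r"]);im=cv2.imread("pics/w_rel.png")[:,:,::-1].copy()
h=cv2.cvtColor(im,cv2.COLOR_RGB2HSV); m=cv2.inRange(h,(0,150,80),(8,255,255))|cv2.inRange(h,(172,150,80),(180,255,255))
n,l,s,c=cv2.connectedComponentsWithStats(m)
for k in range(1,n):
    if s[k,4]>60: print("red",s[k],c[k],atz("wrist",c[k],.138,P))
b=[.557,.113];yw=-.06;Z0=.0755;OFF=.028
def tgt(phi,dx=.004,dz=0):
    a=.8-phi; x=.026+.045*np.cos(a)-.008*np.sin(a)+dx; z=.026+.045*np.sin(a)+.008*np.cos(a)
    return [b[0]+x*np.cos(yw),b[1]+x*np.sin(yw),Z0+z+dz-OFF]
q=quat(np.pi-.06); t=tgt(0); print(t)
bot.move_pose([t[0],t[1],.2],q); print(bot.read_gripper_width(),bot.read_position(),bot.read_ft_force())
bot.move_linear([t[0],t[1],.14],.1,until_force=3)
print(bot.move_linear([t[0],t[1],.100],.02,until_force=2.5),bot.read_position(),bot.read_ft_force(),bot.read_clock())
E
```

```text
red [ 10  34  15  16 170] [16.83529412 41.62352941] [ 0.33261693 -0.19157515]
red [ 61  99  15  17 229] [ 67.83406114 106.88209607] [ 0.42899182 -0.11492932]
red [ 61 212   8  17  77] [ 64.77922078 219.97402597] [ 0.55718424 -0.15108197]
red [276 248  21  12 235] [285.87234043 253.55744681] [0.60693392 0.10990775]
red [108 273  14  11  75] [114.78666667 278.21333333] [ 0.63495311 -0.09881777]
[np.float64(0.6125128799050694), np.float64(0.10966522451436835), np.float64(0.11135467776525584)]
0.0007232226037293219 [0.61193616 0.10957388 0.19904415] [0.2801628  0.5341545  0.82924754]
True [0.613084   0.1096014  0.11663016] [0.37174431 0.40438339 3.90950806] 26.9667
```

The pad measures (0.607, 0.110), as predicted, and contact height fits. Pressing along the arc with a force cap.

```bash
python3 - <<'E'
from h import *
b=[.557,.113];yw=-.06;Z0=.0755;OFF=.028
for phi in list(np.arange(.12,.81,.085))+[.8]:
    a=.8-phi; x=.030+.045*np.cos(a)-.008*np.sin(a); z=.026+.056*np.sin(a)+.008*np.cos(a)-.003
    h=bot.move_linear([b[0]+x*np.cos(yw),b[1]+x*np.sin(yw),Z0+z-OFF],.02,until_force=9)
    f=bot.read_ft_force(); p=bot.read_position(); print(round(phi,2),h,np.round(p,4),np.round(f,1),round(Z0+z-OFF,4))
    if f[2]>14: break
print(bot.read_clock())
E
```

```text
0.12 False [0.6178 0.1094 0.1122] [3.  0.6 3.5] 0.1119
0.2 False [0.6207 0.1092 0.1089] [ 2.6 -1.   5.8] 0.1085
0.29 False [0.6234 0.109  0.1053] [ 4.2 -0.3  4.2] 0.1048
0.38 False [0.6235 0.109  0.1004] [ 0.4 -0.1  3.5] 0.1009
0.46 False [0.6258 0.1088 0.0961] [-0.1 -0.5  1.7] 0.0967
0.55 False [0.6279 0.1087 0.0919] [-1.2 -0.4  1.1] 0.0924
0.63 False [0.6299 0.1086 0.0877] [-0.1 -0.2  1.3] 0.0879
0.72 False [0.6312 0.1086 0.0832] [-0.4 -0.2  2. ] 0.0832
0.8 False [0.6318 0.1086 0.0794] [-4.2  0.3  8.4] 0.0785
0.8 False [0.6318 0.1085 0.0794] [-5.  -0.6  9. ] 0.0785
30.7417
```

Force rises at the expected end height, so press firmly to the stop, within the limit, then back off and look.

```bash
python3 - <<'E'
from h import *
p=bot.read_position()
h=bot.move_linear([p[0],p[1],.068],.012,until_force=9); print(h,bot.read_position(),bot.read_ft_force())
bot.wait(.2); print(bot.read_ft_force()); p=bot.read_position()
bot.move_linear([p[0]+.002,p[1],.2],.12); bot.move_pose([.53,.11,.27],quat(np.pi-.06)); P,im=snap("w_end"); print(bot.read_clock(),bot.read_ft_force())
bot.move_pose([.40,.25,.30],quat(np.pi-.06)); s=bot.camera("scene"); cv2.imwrite("pics/scene_end.png",s[:,:,::-1]); print(bot.read_clock())
h=cv2.cvtColor(im,cv2.COLOR_RGB2HSV); m=cv2.inRange(h,(0,150,80),(8,255,255))|cv2.inRange(h,(172,150,80),(180,255,255)); m[:,:240]=0;m[:,330:]=0
n,l,st,c=cv2.connectedComponentsWithStats(m)
for k in range(1,n):
    if st[k,4]>60: print("red",st[k],c[k],atz("wrist",c[k],.1095,P))
cv2.imwrite("pics/end.png",np.hstack([cv2.resize(im[100:300,200:370],(323,380)),cv2.resize(s[150:320,230:400],(380,380))])[:,:,::-1])
E
```

```text
True [0.63201431 0.10858472 0.07753777] [-4.44300449 -0.61515121 14.93586195]
[-3.72607946 -1.18425637 12.16509311]
33.225 [-0.75446741 -1.15382842  0.51008114]
34.0667
```

View pics/end.png

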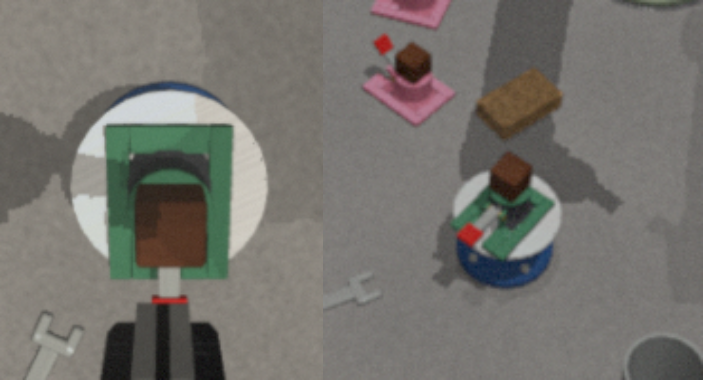

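The head sits flat and the lever is down, with the red pad out past the flange at crop (470,234). I'll check its angle numerically in the scene view.

```bash
python3 - <<'E'
from h import *
im=cv2.imread("pics/scene_end.png")[:,:,::-1].copy()
h=cv2.cvtColor(im,cv2.COLOR_RGB2HSV); m=cv2.inRange(h,(0,150,80),(8,255,255))|cv2.inRange(h,(172,150,80),(180,255,255))
n,l,s,c=cv2.connectedComponentsWithStats(m)
for k in range(1,n):
    if s[k,4]>15 and 280<c[k][0]<340: print("red",s[k],c[k])
b=cv2.inRange(h,(0,70,20),(14,220,130)); b[:215]=0; b[:, :310]=0;b[250:]=0;b[:,340:]=0
print("blank",np.argwhere(b).mean(0)[::-1])
C=bot.calibration("scene");E=C["extrinsics"]
def pr(x,z,y=0):
    p=np.array([.557+x*np.cos(-.06),.113+x*np.sin(-.06),.0755+z]);X=E[:3,:3]@p+E[:3,3];return (C["mtx"]@X)[:2]/X[2]
print("blank pred",pr(0,.0645))
for phi in (.6,.7,.75,.8):
    a=.8-phi; print(phi,pr(.026+.045*np.cos(a)-.008*np.sin(a),.026+.045*np.sin(a)+.008*np.cos(a)))
E
```

```text
red [290 250  11  10  66] [295.         254.63636364]
blank [315.16161616 227.69191919]
blank pred [314.69674033 228.48780339]
0.6 [297.30339153 251.27213606]
0.7 [296.89284686 252.65895451]
0.75 [296.72949381 253.31817033]
0.8 [296.59456495 253.95231507]
```

That agrees with fully down. I'll make one confirming press at the pad centre (about 18 N), then withdraw and hand in.

```bash
python3 - <<'E'
from h import *
x,y=.557+.073,.113-.06*.073
bot.move_pose([x,y,.2],quat(np.pi-.06)); bot.move_linear([x,y,.095],.1,until_force=4)
print(bot.move_linear([x,y,.07],.012,until_force=2.5),bot.read_position(),bot.read_ft_force())
print(bot.move_linear([x,y,.066],.012,until_force=15),bot.read_position(),bot.read_ft_force())
bot.move_linear([x,y,.2],.12); 
print(bot.move_linear([x,y,.09],.12,until_force=5),bot.move_linear([x,y,.07],.012,until_force=2.5),bot.read_position(),bot.read_ft_force())
bot.move_linear([x,y,.22],.12); bot.move_pose([.45,.2,.3],quat(np.pi-.06)); print(bot.read_clock())
E
```

```text
True [0.63006443 0.10862091 0.08174308] [-0.62241122 -0.09594012  4.41904367]
True [0.6307473  0.10861708 0.07722656] [-4.43383839 -0.30810098 15.17485374]
False True [0.63006732 0.10861177 0.08170994] [-0.29522331 -0.15584701  4.30532929]
43.55
```

Contact height is the same before and after the press (0.0817, against 0.0815 predicted for fully down), so the lever is at its stop.

```bash
python3 -c "
from cell import bot
print(bot.close_job())"
```

```text
the job is handed in; nothing more can be done
None
```

The carving head is fully home on the ball stand with its flange on the plate, the red lever is down at its stop, and the job was handed in at about 44 s; measured pushes on head and lever stayed around 16 N. The first grasp slipped off the blank: it moved the head about 6 mm on the bench and pressed it with about 30 N there, before mounting.

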